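Stand the tipped rivet jar back up in the jar lane

ROBOT

A 7-joint arm with a two-finger parallel gripper is mounted at the origin on the work surface. World frame = base frame: x ahead of the robot, y to its left, z up, the work surface at z = 0. Lengths are in m, angles in rad, forces in N, time in s.
With the tool pointing down it reaches from about 0.425 to 0.825 m from the base axis. Payload 3.6 kg.
Tool frame: the origin (TCP) lies where the fingers leave the gripper's body, on its centre line; the fingertips stand 73 mm ahead of it and the grasp point (between the pads) lies 54 mm ahead of it; x points along the fingers, y is the direction in which the jaws open and shut, and the axes are right-handed (so a half turn about x gives the same grasp; the last joint's range is limited). The gripper opens to 85 mm and grips with 20 to 120 N. Pads are 22 mm wide; open, the fingers measure 114 mm over their backs; the gripper's body (76 mm by 85 mm) begins 54 mm behind the grasp point. The pads swing forward as they close: fully open they stand 13 mm farther back than shut.
Start: joints at [1.266, 0.615, -0.013, 1.423, 0.008, 1.103, -0.04], TCP at [0.178, -0.625, 0.304] pointing down, gripper open.
Joint ranges: [-3.12, 3.12], [-0.3, 2.06], [-1.34, 1.32], [0.26, 2.42], [-1.36, 4.5], [0.01, 1.98], [-2.84, 2.84]. Speed limits (rad/s): [2.79, 2.79, 3.14, 3.14, 3.14, 3.14, 3.14].

INTERFACE

Orientations are given as a unit quaternion [x, y, z, w].
In Python, from station import arm, snapshot, camera_info, ticket gives the robot as it stands. Calls block until the motion is done:
- arm.movep(position, orientation): joint-space move of the TCP to a pose.
- arm.line_to(position, velocity=0.15, ori=None): straight line of the TCP; ori=None keeps the orientation; velocity is the mean speed in m/s.
- arm.move_j(angles): joint-space move.
- arm.move_gripper(opening, effort=None): opening from 0.0 (shut) to 1.0 (fully open); effort is the grip in N (None keeps the last); returns when the fingers have stopped.
- arm.pause(seconds).
- arm.ik(position, orientation): joint angles nearest the present ones, or None.
- snapshot(name): name is "side" or "top"; returns the picture (480x640x3 uint8, blue, green, red); there is no depth.
- camera_info(name): a dict with "fx", "fy", "cx", "cy" (pixels), "R" (3x3) and "t" (3): a world point X has camera coordinates R X + t. Camera axes: x right, y down, z forward; pixel columns grow to the right and rows downward; lengths in m; the calibration is good to about 2 mm. A picture is of the moment at which its call begins. camera_info takes no time and is no camera call.
A pose or a line that the arm cannot do raises arm.MotionError and nothing moves.
- ticket.finish_job(): hands the job in, once; it reports no verdict.
Readings, each from a call of its own:
- arm.read_time(): time.
- arm.read_joint_positions(): joint angles.
- arm.read_dq(): joint speeds.
- arm.read_effort(): joint torques, N m.
- arm.read_tool_pos(): TCP position.
- arm.read_eef_rot(): TCP orientation.
- arm.read_ft_force(): force on the tool from outside, world axes, zero at the start.
- arm.read_wrist_torque(): the same for the moment, N m.
- arm.read_opening(): opening from 0.0 (shut) to 1.0 (fully open).
Only numpy, scipy, OpenCV 4.12 (cv2) and the standard library are available. Lean on these libraries where they do the work, as an engineer would, in place of code of your own. Each camera call takes 0.05 s, during which the arm holds its last target.

TASK

One of the glass rivet jars has tipped over in the lane on the inspection shelf. Stand it upright in the lane again, close up beside the other white-lidded jar with less than a finger's width between the two, and let go of it. It is glass, so never drop it, set it down gently, and leave the two standing jars, the carabiner and the ascender where they are.

Things in the scene. Friction and masses are not known exactly. Their poses are not given: they have to be found in the camera images.
- tipped_jar: the jar that has tipped over: straight-sided round frosted-glass jar full of steel rivets, white screw lid, 44 mm diameter over glass and lid alike, 100 mm tall over all (lid = top 19 mm), about 0.4 kg, centre of mass about half way up. Origin: centre of its base; its z axis runs from base to lid (level at the start, pointing along the lane's +y within a few degrees). Once upright it stands on its flat base; it rolls easily while it lies on its side
- mate_jar: the standing jar of the same kind (44 mm diameter, 100 mm tall, white lid, steel rivets), near one end of the lane. Origin: centre of its base, z up. Either end of the lane. The tipped jar belongs beside it, on its side towards the middle of the lane
- other_jar: the standing jar with a black lid and copper rivets (44 mm diameter, 100 mm tall), near the lane's other end. Origin: centre of its base, z up
- lane: the jar lane: a dark teak board fixed on the shelf, 68 mm wide (x) by 276 mm long (y) with a lip all round. Origin: centre of its underside on the shelf top; x across the lane, y along it, z up. Its floor lies 6 mm above the origin and is 52 mm wide (x from -26 to 26 mm) and 260 mm long (y from -130 to 130 mm); the lips are 8 mm thick and rise 8 mm above that floor
- shelf: low teak case that carries everything, 380 mm deep (x), 800 mm wide (y), 75 mm high, with a shallow drawer under the top whose round pull faces the robot. Origin: centre of its underside on the bench; x points away from the robot; its flat top is 75 mm above the origin. The front half of the top, between the carabiner and the ascender, is free to work on
- carabiner: orange carabiner lying flat, 108 x 66 mm, 12 mm thick, to one side of the shelf's front half. Origin: about its middle, underside
- ascender: blue rubber-coated rope ascender lying flat, 190 x 80 mm, 27 mm thick, on the shelf's other side. Origin: about its middle, underside; x along its length

How it is judged:
By the outcome, as a careful person would: the job done as asked, in the order asked, and still so for the second after the job is handed in, with the robot touching nothing.
It also fails if it takes over 64 s, if anything falls off the work surface, if the arm or the gripper's body presses on something with over 40 N, if the wrist force passes 120 N, or if a joint passes its speed limit or range.

## Working session

There is one attempt and no reset: what is moved stays moved. The work goes in short steps, each a Python script; the robot and the scene stay as the last script left them, time stands still between calls to the robot, and variables do not carry over. Pictures are saved under pics/ and viewed, and the job is handed in when it is done.

```bash
mkdir -p pics; ls
python3 - <<'E'
from station import arm, snapshot, camera_info
import cv2
for n in("side","top"):
    cv2.imwrite(f"pics/{n}0.png",snapshot(n)); c=camera_info(n); print(n,c)
print(arm.read_time(),arm.read_tool_pos(),arm.read_eef_rot(),arm.read_opening())
E
```

```text
pics
side {'fx': 448.87768862321667, 'fy': 448.87768862321667, 'cx': 327.02736864097244, 'cy': 242.20946836835432, 'R': array([[ 0.64459548, -0.76427216, -0.01961454],
       [-0.56350133, -0.45761144, -0.68779213],
       [ 0.51668454,  0.45440052, -0.72564265]]), 't': array([-0.36359639,  0.38719707,  0.61654172])}
top {'fx': 438.7875009705411, 'fy': 438.7875009705411, 'cx': 309.1394991056296, 'cy': 234.55402325069986, 'R': array([[-0.01909326, -0.99980284,  0.00545191],
       [-0.99458958,  0.01843623, -0.10223344],
       [ 0.10211277, -0.00737438, -0.9947455 ]]), 't': array([0.00864133, 0.54633945, 0.92861783])}
0.1 [ 0.17814963 -0.62457457  0.3028594 ] [-0.70017708 -0.09874052  0.70040596 -0.09712806] 0.9994147388456295
```

View pics/side0.png

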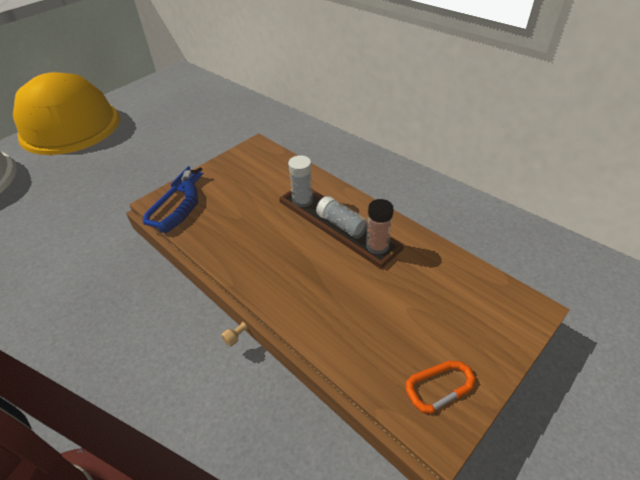

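View pics/top0.png

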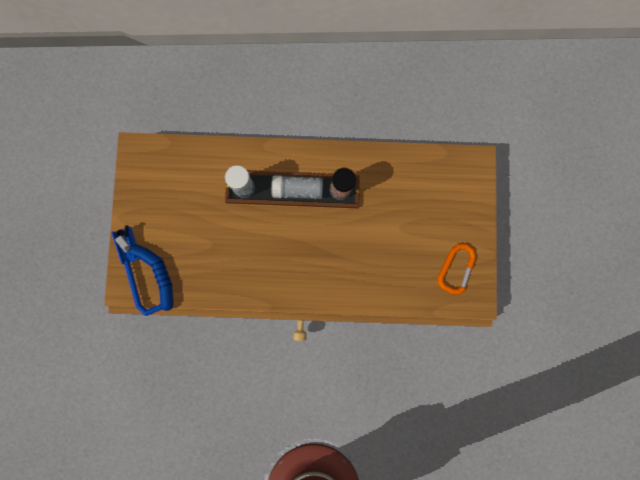

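```bash
cat > h.py <<'E'
import numpy as np, cv2
from station import arm, snapshot, camera_info
from scipy.spatial.transform import Rotation as Rn
def ray(n,u,v,z):
    c=camera_info(n); R=np.array(c['R']);t=np.array(c['t'])
    o=-R.T@t; d=R.T@np.array([(u-c['cx'])/c['fx'],(v-c['cy'])/c['fy'],1])
    return o+d*(z-o[2])/d[2]
def proj(n,X):
    c=camera_info(n); p=np.array(c['R'])@np.array(X)+c['t']
    return c['cx']+c['fx']*p[0]/p[2], c['cy']+c['fy']*p[1]/p[2]
def quat(xa,ya):
    xa=np.array(xa,float);xa/=np.linalg.norm(xa);ya=np.array(ya,float);ya-=xa*(xa@ya);ya/=np.linalg.norm(ya)
    return Rn.from_matrix(np.c_[xa,ya,np.cross(xa,ya)]).as_quat()
def save(n,name,box=None,s=1):
    im=snapshot(n)
    if box: im=im[box[1]:box[3],box[0]:box[2]]
    cv2.imwrite('pics/'+name,cv2.resize(im,None,fx=s,fy=s,interpolation=cv2.INTER_CUBIC)); return im
E
python3 - <<'E'
import cv2
a=cv2.imread('pics/top0.png')[155:220,215:370];cv2.imwrite('pics/top0c.png',cv2.resize(a,None,fx=5,fy=5,interpolation=cv2.INTER_CUBIC))
a=cv2.imread('pics/side0.png')[150:270,270:410];cv2.imwrite('pics/side0c.png',cv2.resize(a,None,fx=5,fy=5,interpolation=cv2.INTER_CUBIC))
E
```

```text
(no output)
```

View pics/top0c.png

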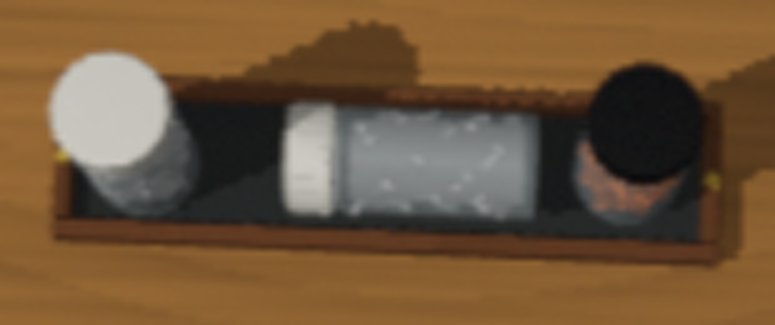

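View pics/side0c.png

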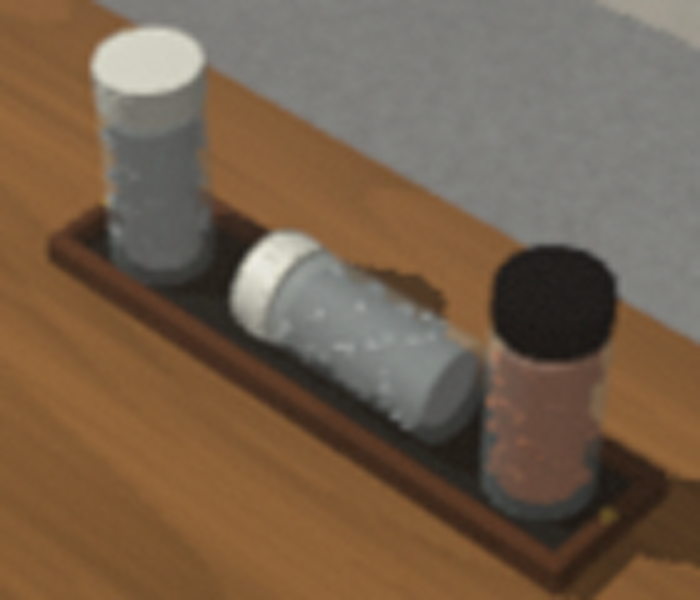

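Views agree: mate (white lid) at top-view (237,177), black lid at (344,179); tipped jar lies between with its lid at u≈272 (towards mate) and its base at u≈322, v≈187. Now the metric positions.

Run:
```python
from h import *
im=cv2.imread('pics/top0.png'); 
hsv=cv2.cvtColor(im,cv2.COLOR_BGR2HSV)
w=((hsv[...,2]>150)&(hsv[...,1]<40)).astype(np.uint8); w[:155]=0;w[220:]=0;w[:,:215]=0;w[:,370:]=0
n,l,s,c=cv2.connectedComponentsWithStats(w)
for i in range(1,n):
    if s[i,4]>50: print(s[i],c[i])
g=lambda x,y:(215+(x+.5)/5-.5,155+(y+.5)/5-.5)
P=lambda x,y,z:print((x,y),np.round(ray('top',*g(x,y),z),4))
print('mate');P(110,109,.181);print('black');P(646,122,.181)
print('tipped lid end, base end');P(284,158,.103);P(538,165,.103)
print('tip edges at lid, at base');P(310,102,.103);P(310,214,.103);P(525,112,.103);P(525,218,.103)
print('lane corners');[P(*q,.089) for q in((54,240),(717,263),(718,100),(60,78))]
gs=lambda x,y:(270+(x+.5)/5-.5,150+(y+.5)/5-.5)
S=lambda x,y,z:print((x,y),np.round(ray('side',*gs(x,y),z),4))
print('side: mate top, black top');S(149,62,.181);S(554,289,.181)
print('lane corners side: left, front right, right');S(50,243,.089);S(556,575,.089);S(665,478,.089)
print('shelf corners');[print(np.round(ray('top',*q,.075),4)) for q in((109,306),(492,319),(119,133),(495,147))]
print('carab/asc');[print(np.round(ray('top',*q,.085),4)) for q in((440,290),(457,245),(172,300),(150,250))]
```

```text
[225 166  24  23 415] [236.34216867 176.71325301]
[272 178  10  19 156] [276.41025641 187.21794872]
mate
(110, 109) [0.6415 0.1318 0.181 ]
black
(646, 122) [ 0.6331 -0.0667  0.181 ]
tipped lid end, base end
(284, 158) [0.6388 0.0736 0.103 ]
(538, 165) [ 0.6341 -0.0294  0.103 ]
tip edges at lid, at base
(310, 102) [0.6618 0.0628 0.103 ]
(310, 214) [0.6155 0.0634 0.103 ]
(525, 112) [ 0.6561 -0.0246  0.103 ]
(525, 218) [ 0.6123 -0.0237  0.103 ]
lane corners
(54, 240) [0.6093 0.1695 0.089 ]
(717, 263) [ 0.5948 -0.1026  0.089 ]
(718, 100) [ 0.663  -0.1051  0.089 ]
(60, 78) [0.6772 0.167  0.089 ]
side: mate top, black top
(149, 62) [0.6387 0.1287 0.181 ]
(554, 289) [ 0.6303 -0.07    0.181 ]
lane corners side: left, front right, right
(50, 243) [0.6082 0.1651 0.089 ]
(556, 575) [ 0.5924 -0.1054  0.089 ]
(665, 478) [ 0.6572 -0.1092  0.089 ]
shelf corners
[0.4031 0.4084 0.075 ]
[ 0.3618 -0.3704  0.075 ]
[0.7652 0.3972 0.075 ]
[ 0.7209 -0.399   0.075 ]
carab/asc
[ 0.4227 -0.2642  0.085 ]
[ 0.5134 -0.3036  0.085 ]
[0.4131 0.2776 0.085 ]
[0.5149 0.3237 0.085 ]
```

```bash
cat >> h.py <<'E'
a=np.arctan(.053); XL=np.array([np.cos(a),-np.sin(a),0]); YL=np.array([np.sin(a),np.cos(a),0]); UP=np.array([0,0,1.])
def rotated(q,axis,ang): return (Rn.from_rotvec(np.array(axis)*ang)*Rn.from_quat(q)).as_quat()
E
python3 - <<'E'
from h import *
print(Rn.from_quat(arm.read_eef_rot()).as_matrix().round(2))
G=np.array([.6365,.030,0])
for s in(1,-1):
  for th in (0,10,15):
    t=np.radians(th); d=-np.sin(t)*YL-np.cos(t)*UP
    q=quat(d,s*XL); 
    gp=G+UP*(.103); 
    j=arm.ik(gp-d*.062,q); print('grasp',s,th,None if j is None else np.round(j,2))
    for xs in(.48,.52,.56):
      for ys in(-.1,0,.1):
       for psi in range(-90,271,30):
        p=np.radians(psi); dd=np.array([np.cos(p)*np.cos(t),np.sin(p)*np.cos(t),-np.sin(t)])
        y=s*np.cross([np.cos(p),np.sin(p),0],UP)
        j=arm.ik(np.array([xs,ys,.135])-dd*.062,quat(dd,y))
        if j is not None: print(s,th,xs,ys,psi,np.round(j,2))
E
```

```text
[[-0.    0.27 -0.96]
 [ 0.   -0.96 -0.27]
 [-1.   -0.    0.  ]]
grasp 1 0 [ 0.13  0.77 -0.38  1.6   0.35  0.84 -0.43]
1 0 0.48 -0.1 -90 [-0.17  1.14 -0.39  1.96  1.23  1.93  1.52]
1 0 0.48 -0.1 -60 [-0.22  1.19 -0.39  2.36  1.58  1.96  1.23]
1 0 0.48 -0.1 60 [ 1.33  1.33 -0.88  2.04 -0.92  0.81  1.15]
1 0 0.48 -0.1 90 [ 1.08  1.29 -0.75  1.65 -0.56  1.35  0.83]
1 0 0.48 -0.1 120 [ 0.83  1.34 -0.73  1.33 -0.33  1.83  0.74]
1 0 0.48 -0.1 210 [-0.35  1.31  0.56  1.29  0.31  1.96  2.25]
1 0 0.48 -0.1 240 [-0.16  1.16 -0.2   1.59  0.88  1.97  1.75]
1 0 0.48 -0.1 270 [-0.17  1.14 -0.39  1.96  1.23  1.93  1.52]
1 0 0.48 0 -90 [-0.34  1.15 -0.39  1.83  1.09  1.97  1.57]
1 0 0.48 0 -60 [-0.43  1.15 -0.39  2.22  1.42  1.9   1.33]
1 0 0.48 0 60 [ 1.3   1.51 -1.11  2.21 -1.08  0.41  1.33]
1 0 0.48 0 90 [ 1.01  1.31 -0.84  1.82 -0.62  1.11  0.88]
1 0 0.48 0 120 [ 0.76  1.33 -0.79  1.48 -0.37  1.62  0.72]
1 0 0.48 0 240 [-0.41  1.18 -0.01  1.49  0.69  1.95  1.85]
1 0 0.48 0 270 [-0.34  1.15 -0.39  1.83  1.09  1.97  1.57]
1 0 0.48 0.1 -90 [-0.6   1.15 -0.2   1.67  0.94  1.92  1.73]
1 0 0.48 0.1 -60
[... 25580 characters left out ...]
  1.98 -1.92]
-1 15 0.56 0 240 [-0.45  1.14  0.17  1.29  0.61  1.81 -1.03]
-1 15 0.56 0 270 [-0.8   1.09  0.52  1.69  0.74  1.23 -0.94]
-1 15 0.56 0.1 -90 [-0.66  1.06  0.04  1.52  0.88  1.64 -1.11]
-1 15 0.56 0.1 -60 [-0.92  0.98  0.3   1.94  1.2   1.14 -1.25]
-1 15 0.56 0.1 -30 [-0.45  0.97 -0.39  2.33  1.92  1.65 -1.57]
-1 15 0.56 0.1 60 [ 0.98  1.34 -1.18  2.19  4.19  0.22 -1.06]
-1 15 0.56 0.1 90 [ 0.18  0.99  0.17  1.8  -1.28  1.54 -1.87]
-1 15 0.56 0.1 120 [ 0.07  1.11  0.2   1.39 -0.95  1.85 -1.97]
-1 15 0.56 0.1 150 [ 0.24  1.28 -0.58  1.01 -0.26  1.98 -2.35]
-1 15 0.56 0.1 240 [-0.54  1.19  0.13  1.13  0.54  1.97 -1.05]
-1 15 0.56 0.1 270 [-0.66  1.06  0.04  1.52  0.88  1.64 -1.11]
```

Run:
```python
from h import *
t=np.radians(10); d=-np.sin(t)*YL-np.cos(t)*UP; q=quat(d,XL)
tcp=np.array([.6360,.030,.103])-d*.061
np.save('g.npy',np.r_[tcp,q])
arm.movep(tcp+[0,0,.17],q)
print(arm.read_time(),arm.read_tool_pos(),arm.read_ft_force())
arm.line_to(tcp+[0,0,.03],.15)
print(arm.read_time(),arm.read_tool_pos(),tcp,arm.read_ft_force(),arm.read_joint_positions().round(2))
save('side','side1.png',(250,110,430,280),4); save('top','top1.png',(190,120,400,260),3.5)
```

```text
2.9167 [0.63671671 0.03895842 0.33298331] [-0.03140594  0.00755386 -0.33255351]
4.0 [0.63721089 0.04077293 0.19415612] [0.63656062 0.04057769 0.16307327] [1.03867864 0.07321707 0.14029963] [ 0.06  0.75 -0.39  1.56  0.52  0.99 -0.6 ]
```

View pics/side1.png

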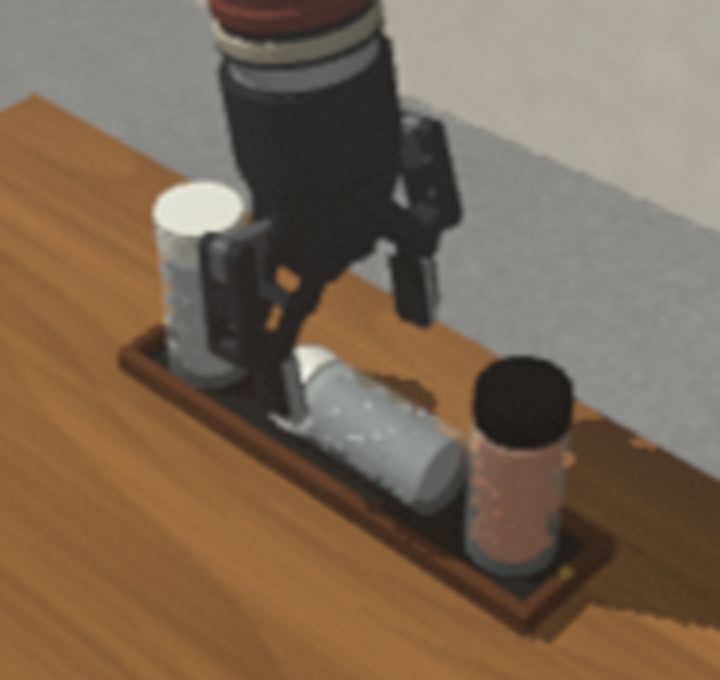

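View pics/top1.png

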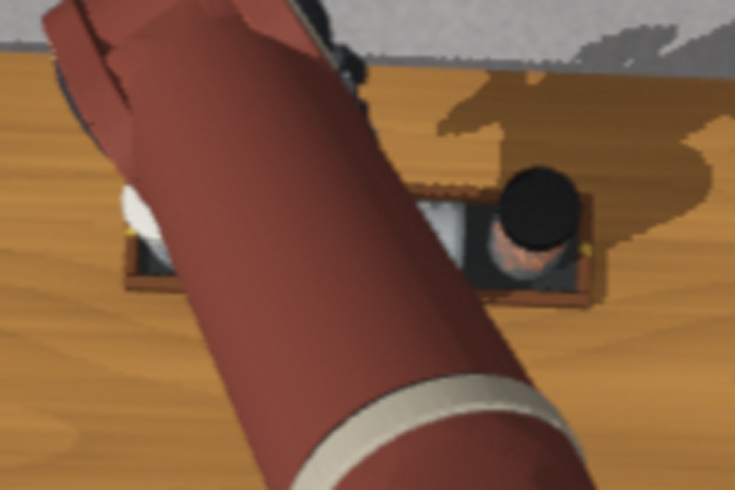

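Run:
```python
from h import *
g=np.load('g.npy');tcp=g[:3]
arm.line_to(tcp,.06)
print(arm.read_time(),arm.read_tool_pos()-tcp,arm.read_ft_force())
arm.move_gripper(0.62,20); print(arm.read_ft_force())
arm.move_gripper(0.0,50)
print(arm.read_time(),arm.read_opening(),arm.read_ft_force(),arm.read_tool_pos()-tcp)
save('side','side2.png',(250,110,430,280),4)
```

```text
4.75 [ 3.91839361e-05  5.18631159e-05 -2.44896716e-04] [-0.3889203  -0.70527165  1.06017303]
[ 0.17245907 -0.62102054 -0.16923979]
5.4167 0.49736153687674406 [-1.17675324 -0.46129824  2.47438707] [0.00020718 0.0001339  0.00050968]
```

View pics/side2.png

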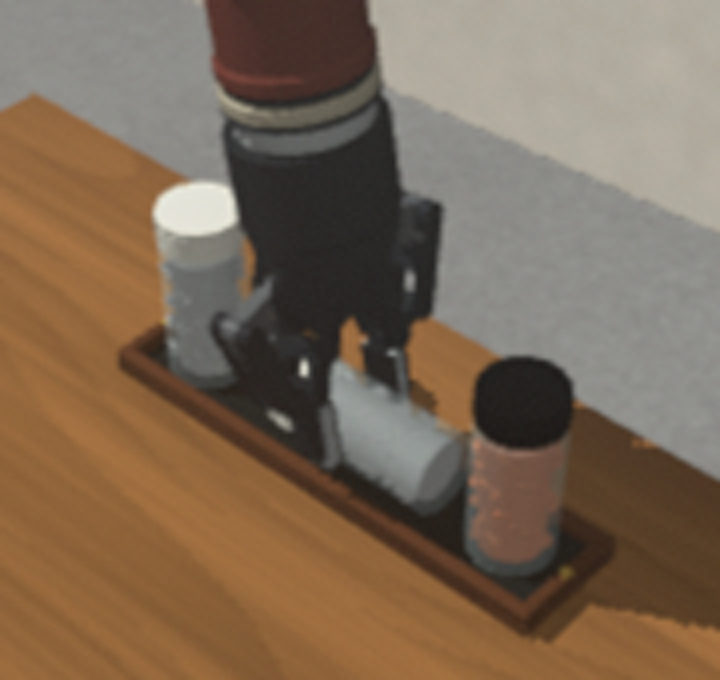

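Jaws have closed on the jar (opening 42 mm), mate and black jar unmoved. Lift.

Run:
```python
from h import *
g=np.load('g.npy');tcp=g[:3]
arm.line_to(tcp+[0,0,.02],.04)
print(arm.read_time(),arm.read_opening(),arm.read_ft_force())
arm.line_to(tcp+[0,0,.16],.12)
print(arm.read_time(),arm.read_opening(),arm.read_ft_force(),arm.read_wrist_torque())
save('side','side3.png',(230,30,450,280),3)
```

```text
6.1167 0.49698499703264903 [ 0.75156925  0.16450047 -3.17025842]
7.4333 0.4961912780182122 [-0.2449486   0.04414284 -3.01754936] [ 0.32321986 -0.03580039  0.05060657]
```

View pics/side3.png

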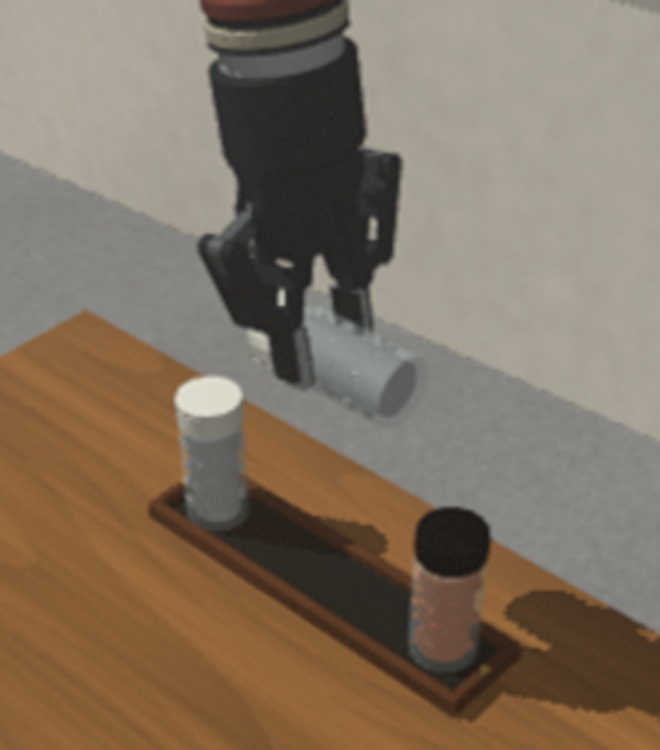

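Run:
```python
from h import *
g=np.load('g.npy');q=g[3:]
d=Rn.from_quat(q).as_matrix()[:,0]
q2=rotated(q,XL,np.pi/2); d2=Rn.from_quat(q2).as_matrix()[:,0]; print(d2)
C=np.array([.515,.05,.27])
arm.line_to(C-d*.061,.2)
print(arm.read_time(),arm.read_ft_force())
try:
    arm.line_to(C-d2*.061,.05,ori=q2)
except arm.MotionError as e:
    print('line no',e); arm.movep(C-d2*.061,q2)
print(arm.read_time(),arm.read_opening(),arm.read_ft_force(),arm.read_joint_positions().round(2),arm.read_tool_pos()-(C-d2*.061))
save('side','side4.png'); save('top','top4.png')
```

```text
[ 0.05212166  0.9834275  -0.17364818]
8.25 [ 0.91249224  0.23984891 -3.38928457]
10.125 0.5011181622752934 [ 0.07099758 -0.56927685 -2.78825467] [ 1.05  1.11 -1.18  1.87 -0.55  0.87  0.48] [0.00020056 0.00029959 0.00059134]
```

View pics/side4.png

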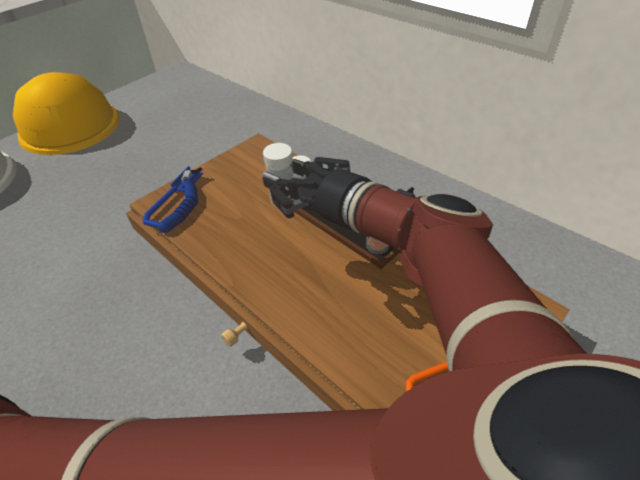

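View pics/top4.png

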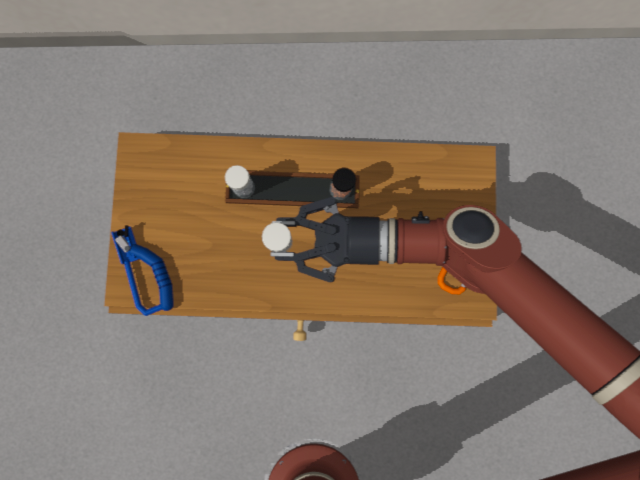

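Run:
```python
from h import *
g=np.load('g.npy');q=g[3:]
q2=rotated(q,XL,np.pi/2); d2=Rn.from_quat(q2).as_matrix()[:,0]
C=np.array([.515,.05,.146])-d2*.061
arm.line_to(C,.12); arm.pause(.2)
f0=arm.read_ft_force(); print(arm.read_time(),f0)
for i in range(1,24):
    arm.line_to(C-[0,0,.001*i],.02)
    f=arm.read_ft_force()
    if f[2]-f0[2]>2.5: break
print(i,arm.read_time(),f,arm.read_wrist_torque(),arm.read_tool_pos()-C)
save('side','side5.png',(230,110,430,260),4)
```

```text
11.6083 [ 0.44836547  1.50640527 -3.95880038]
12 14.6083 [ 0.57656945 -0.84798354 -0.87699353] [-1.38084676  0.08405227  0.02329443] [ 3.31483625e-05  7.85270274e-05 -1.15865489e-02]
```

View pics/side5.png

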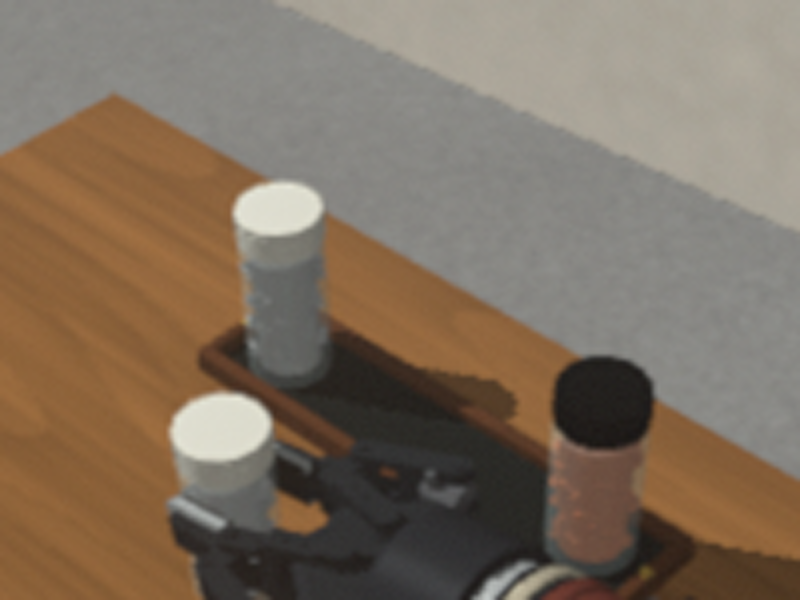

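Run:
```python
from h import *
g=np.load('g.npy');q=g[3:]
q2=rotated(q,XL,np.pi/2); d2=Rn.from_quat(q2).as_matrix()[:,0]
print('expected lid px',proj('side',(.515,.05,.175)))
p=arm.read_tool_pos()
arm.line_to(p-[0,0,.0008],.02); print(arm.read_ft_force())
arm.move_gripper(.54); print(arm.read_ft_force(), arm.read_opening()); save('side','side6.png',(230,110,430,260),4)
```

```text
expected lid px (np.float64(284.76978473342865), np.float64(215.5373007478915))
[-0.48890371 -2.36136217  0.26992671]
[ 0.0444536  -0.18117177  0.56821303] 0.5402958492705623
```

View pics/side6.png

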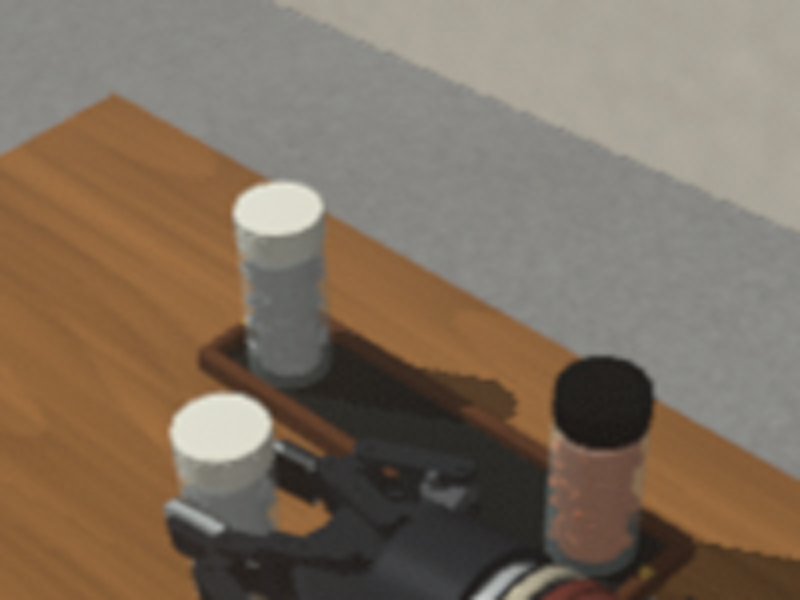

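Run:
```python
from h import *
g=np.load('g.npy');q=g[3:]
q2=rotated(q,XL,np.pi/2); d2=Rn.from_quat(q2).as_matrix()[:,0]
arm.move_gripper(1.0)
p=arm.read_tool_pos()
arm.line_to(p-d2*.08,.15); print(arm.read_time(),arm.read_ft_force())
p=arm.read_tool_pos()
arm.line_to(p+[0,0,.17],.25)
q3=quat([0,0,-1],XL)
t=np.array([.515,.05,.31])
print(arm.ik(t,q3))
arm.movep(t,q3)
print(arm.read_time(),arm.read_joint_positions().round(2))
save('side','side7.png',(230,110,430,260),4); save('top','top7.png',(180,120,400,300),3)
```

```text
16.3333 [-0.355497    0.33762861 -0.26273101]
[ 0.32066595  0.4757888  -0.68195904  1.7816282   0.348415    1.00776715
 -0.54894579]
18.0833 [ 0.32  0.48 -0.68  1.78  0.35  1.01 -0.55]
```

View pics/side7.png

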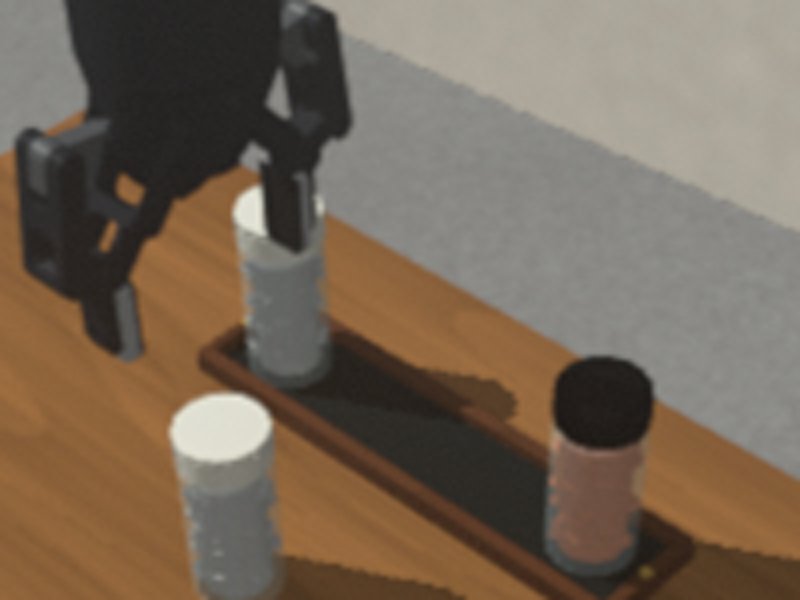

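View pics/top7.png

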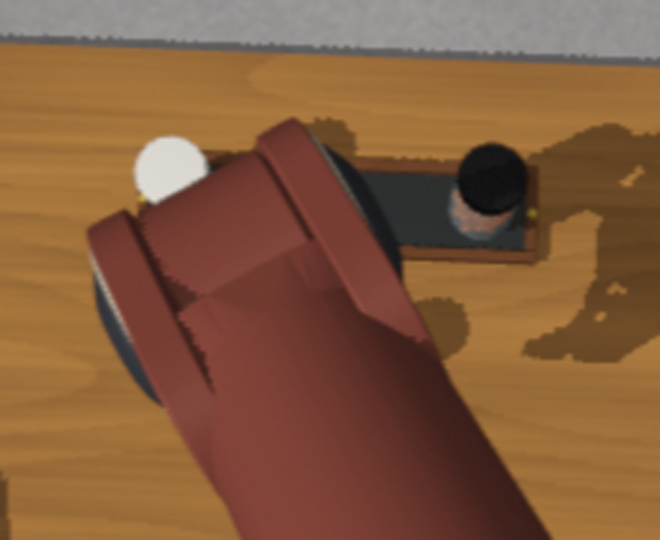

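Run:
```python
from h import *
im=cv2.imread('pics/side7.png'); hsv=cv2.cvtColor(im,cv2.COLOR_BGR2HSV)
for nm in('side5','side7'):
    im=cv2.imread(f'pics/{nm}.png');hsv=cv2.cvtColor(im,cv2.COLOR_BGR2HSV)
    w=((hsv[...,2]>205)&(hsv[...,1]<30)).astype(np.uint8)
    cs,_=cv2.findContours(w,cv2.RETR_EXTERNAL,cv2.CHAIN_APPROX_NONE)
    for c in cs:
        if cv2.contourArea(c)>1000:
            (x,y),_,_=cv2.fitEllipse(c); u=230+(x+.5)/4-.5; v=110+(y+.5)/4-.5
            z=.181 if y<300 else .175
            print(nm,round(x),round(y),ray('side',u,v,z).round(4), cv2.boundingRect(c))
```

```text
side5 220 427 [0.5132 0.0487 0.175 ] (174, 396, 95, 63)
side5 277 208 [0.6389 0.13   0.181 ] (235, 184, 85, 50)
side7 220 428 [0.513  0.0486 0.175 ] (174, 396, 95, 64)
```

Run:
```python
from h import *
t=np.array([.515,.05,.204])
arm.line_to(t,.12); arm.pause(.1)
print(arm.read_time(),arm.read_tool_pos()-t,arm.read_ft_force())
arm.move_gripper(.62,20); arm.move_gripper(0,50)
print(arm.read_opening(),arm.read_ft_force())
arm.line_to(t+[0,0,.01],.04); print(arm.read_ft_force(),arm.read_opening())
arm.line_to(t+[0,0,.15],.15)
T=np.array([.6385,.0816,.354])
arm.line_to(T,.15); arm.pause(.3)
print(arm.read_time(),arm.read_tool_pos()-T,arm.read_ft_force(),arm.read_opening())
save('side','side8.png',(230,50,430,260),3.5); save('top','top8.png',(180,120,400,300),3)
```

```text
19.3167 [0.0004719  0.0001379  0.00079985] [-0.33738179  0.43391413  0.4430171 ]
0.5019711527335399 [ 0.38050607 -0.4222412   2.7989117 ]
[ 0.35558181 -0.72094708 -3.04653535] 0.5055149486039965
22.7667 [-0.00028658 -0.00024142  0.00032517] [ 0.67917804  0.17559747 -2.18698036] 0.5016843922135295
```

View pics/side8.png

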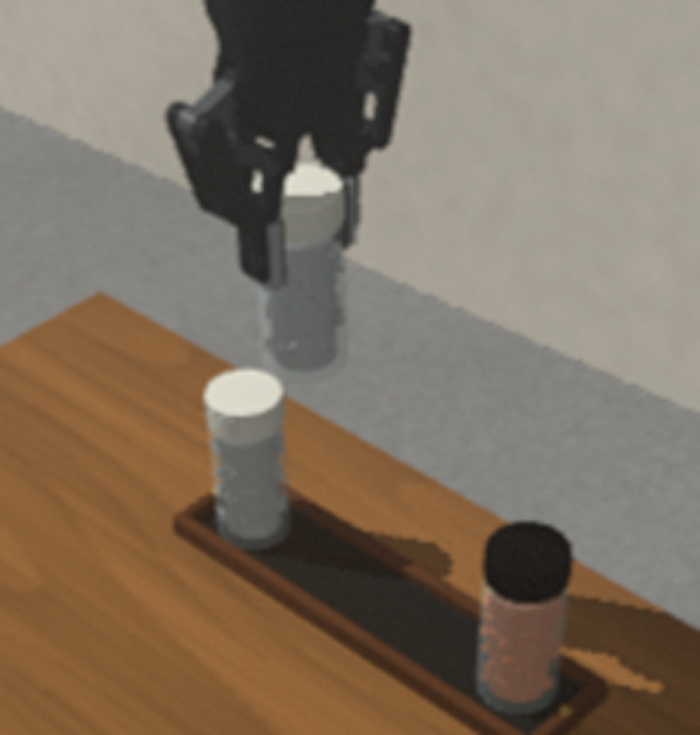

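Run:
```python
from h import *
T=np.array([.6385,.0816,.223])
arm.line_to(T,.1); arm.pause(.2)
print(arm.read_time(),arm.read_tool_pos()-T,arm.read_ft_force(),arm.read_opening())
save('side','side9.png',(260,120,410,270),5)
```

```text
24.525 [1.80830122e-04 5.61335328e-05 5.13161926e-04] [-0.17296529  0.57578581 -3.13673424] 0.5043168092245974
```

View pics/side9.png

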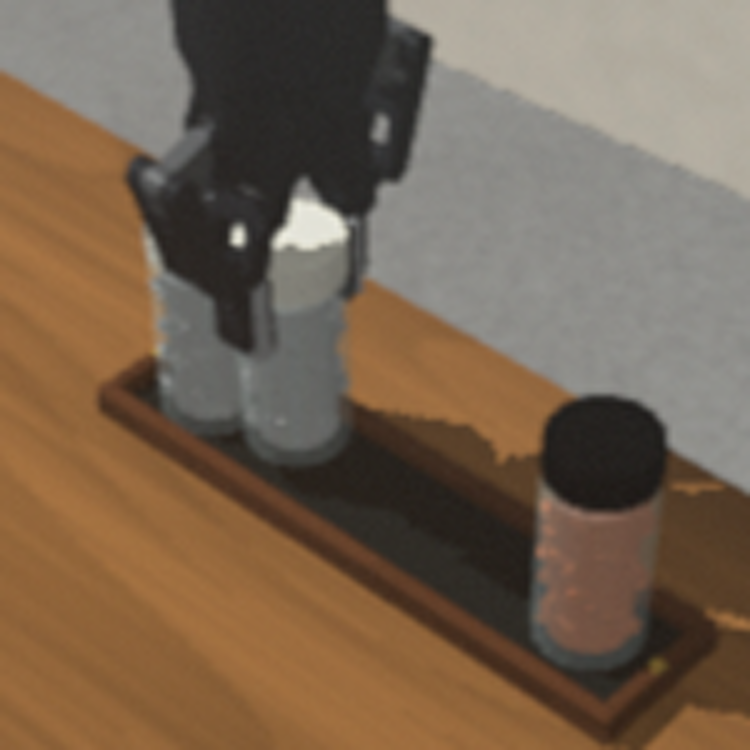

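Run:
```python
from h import *
T=np.array([.6385,.0816,.223])
arm.line_to(T-[0,0,.009],.04); arm.pause(.2); f0=arm.read_ft_force()
for i in range(10,20):
    arm.line_to(T-[0,0,.001*i],.02); f=arm.read_ft_force()
    if f[2]-f0[2]>2.2: break
print(i,f0,f,arm.read_time(),arm.read_tool_pos(),arm.read_opening())
save('side','side10.png',(260,120,410,270),5)
```

```text
13 [-0.22777037 -0.14155493 -3.66842652] [-0.05249064 -0.03820467 -1.01191908] 26.15 [0.63869419 0.08166531 0.21035163] 0.5031219092811932
```

View pics/side10.png

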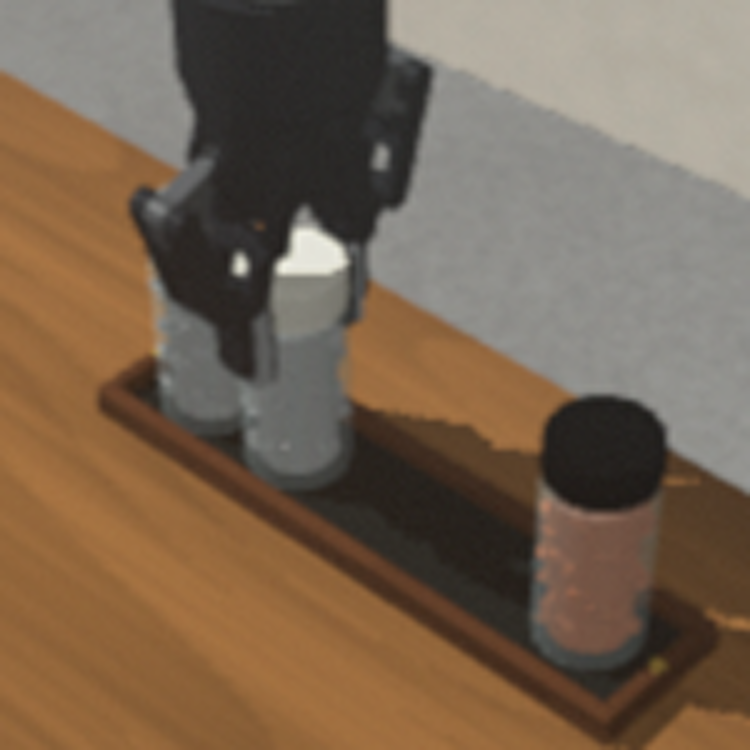

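Run:
```python
from h import *
p=arm.read_tool_pos()
arm.line_to(p-[0,0,.0006],.02); print(arm.read_ft_force())
arm.move_gripper(.54); arm.pause(.2); arm.move_gripper(1.0)
p=arm.read_tool_pos(); arm.line_to(p+[0,0,.15],.15)
q3=quat([0,0,-1],XL)
arm.movep([.42,-.15,.36],q3)
print(arm.read_time(),arm.read_ft_force())
save('side','side11.png',(260,120,410,270),5); save('top','top11.png',(215,155,370,220),5); im=save('top','top11f.png');im2=save('side','side11f.png')
```

```text
[-1.1014153  -0.31116689  2.91481509]
29.7 [0.77925655 0.06951891 0.75665937]
```

View pics/side11.png

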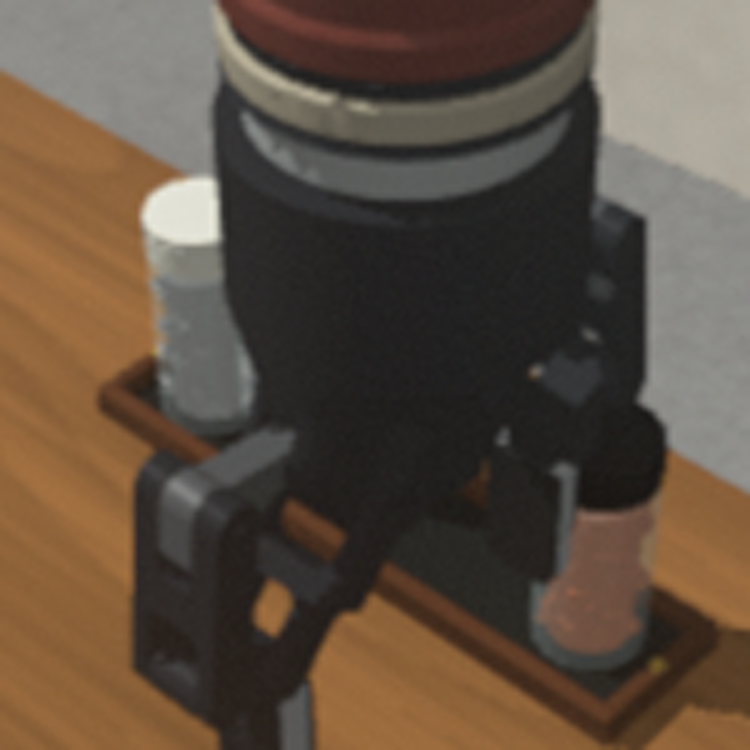

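View pics/top11.png

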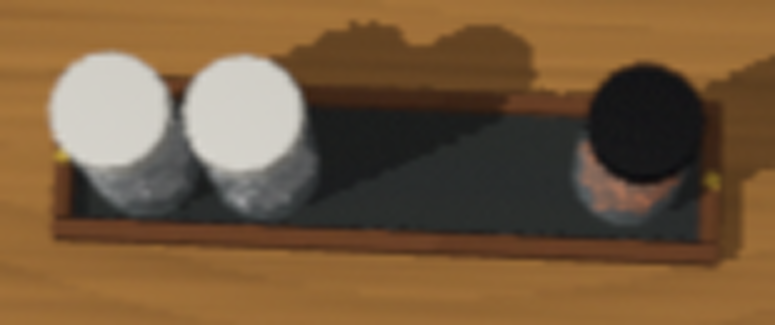

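View pics/top11f.png

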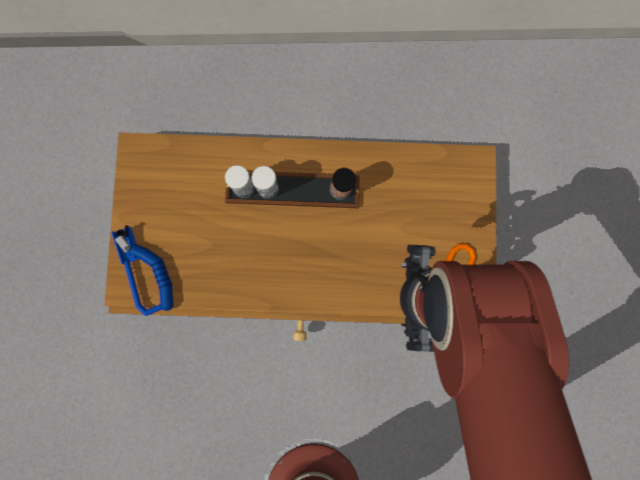

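The top view shows the jar upright at (244,112) in the crop and mate unmoved at (110,109). The gap is about 5 mm, and the black jar, carabiner and ascender are in place.

Run:
```python
from h import *
for n in('top0','top11f'):
    im=cv2.imread(f'pics/{n}.png');hsv=cv2.cvtColor(im,cv2.COLOR_BGR2HSV)
    w=((hsv[...,2]>170)&(hsv[...,1]<40)).astype(np.uint8);w[:155]=0;w[220:]=0;w[:,:215]=0;w[:,370:]=0
    _,_,s,c=cv2.connectedComponentsWithStats(w)
    for a_,b in zip(s[1:],c[1:]):
        if a_[4]>100: print(n,a_[4],b,ray('top',*b,.181).round(4))
from station import ticket
print(ticket.finish_job(),arm.read_time())
```

```text
top0 403 [236.26054591 176.57320099] [0.6412 0.1325 0.181 ]
top0 124 [276.47580645 187.37903226] [0.6195 0.0582 0.181 ]
top11f 411 [236.27250608 176.60097324] [0.6411 0.1324 0.181 ]
top11f 416 [262.98557692 177.32451923] [0.6389 0.083  0.181 ]
the job is handed in; nothing more can be done
the job is handed in; nothing more can be done
```

The tipped jar is upright in the lane again, about 5 mm from the other white-lidded jar and on its side towards the middle. I released it and handed the job in just under 30 s into the 64 s allowed.

I gripped the jar across its width and lifted it, then turned it upright. I stood it on the free front part of the shelf and regripped it from above. From there I lowered it into the lane in 1 mm steps until the wrist force showed light contact, then opened the gripper and moved the arm away.

**Last checks:**
- **Spacing:** in the final top view the two white lids are 49.5 mm apart centre to centre, which leaves a gap of about 5.5 mm. A rougher reading of the enlarged picture gave about 5 mm.
- **Mate jar:** it had moved 0.1 mm or less since the start.
- **Other items:** the black-lidded jar and ascender look unmoved by eye. So does the carabiner, though the arm covered part of it in that last view.
- **Forces:** every wrist force I read stayed below 5 N.
- **Not checked:** the gripper blocked the last side view of the placed jar, so its upright final position rests on the top view alone.

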